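# Press a phone's rear glass and hold the lever

### The job

The rear glass of this phone has just been glued on. Lay the phone, glass still up, down into the recess of the lever press's white mould (either end first), push the mould slide fully home under the press pad, and then pull the press lever down towards you against its spring until it meets its stop. Keep holding the lever there, pad pressing on the phone: the job finishes with the robot still holding it; leave the flux jar, screw tray and screwdriver alone.

Things in the scene. Friction and masses are not known exactly. Their poses are not given: they have to be found in the camera images.
- phone: The phone: flat slab 59 x 124 x 7.6 mm, about 0.12 kg, aluminium frame, glossy black rear glass on top with a flush lens near one corner. It starts lying glass up on the beige mat. Origin: centre of its underside; x across its 59 mm width, y along its 124 mm length, z up out of the rear glass.
- mat: Thin beige bench mat, 220 x 170 x 3 mm, fixed, left of the press. Origin: centre of its underside.
- press: Grey bench lever press, fixed, front (own -x) towards the robot. Origin: on the table below the ram axis; x to the back, y to its left, z up. Base plate x -190 to +120, y +-95 mm, top 18 mm above the table. Head x -30 to +115, y +-40, z 110 to 215 mm; the ram bar stands up through it to z 244 mm. Column behind x +55 mm. All parts below use this frame.
- mould (a point): White plastic mould on the press's slide, moving along press x with it. Origin: centre of its recess floor, 44 mm above the table; axes as the press's. Recess 64 (x) by 129 mm (y): 2.5 mm free round a phone lying along y. Lip 4 mm high (the phone stands 3.6 mm proud); mid-way along both long sides it is cut away over 69 mm, down to the floor, for fingers.
- mould_slide (a joint): How far the slide is pulled out to the front (m): 0 = fully home against its rear stop, the mould centred under the pad; 0.125 = fully out. It starts 0.108 to 0.124 out, where the mould lies free in front of the head. Friction about 1.5 N; it stays where it is left.
- slide_handle (a point): Middle of the slide's steel handle bar: 10 mm round, 70 mm long, along y, 82 mm in front of the mould's centre, its centre 52 mm above the table (34 mm above the base plate). The bar is the front of a standing loop with free space in front and behind: it can be pushed from the front or pinched from above.
- pad: Black rubber press pad, 44 x 96 mm, under the ram. Origin: centre of its underside, 70 mm above the table with the lever up. The lever drives it straight down, 24 mm per rad. It is spring-mounted: with the phone under it, it meets the glass at about 0.75 rad of lever and then yields while the lever goes on to its stop, ending at about 20 N on the glass.
- lever (a joint): Press lever angle (rad): 0 = at rest, 58 degrees above level towards the front, held up by its return spring; grows as the lever comes forward and down; 0.95 = the stop, 4 degrees above level. Spring torque 0.56 N m at rest, 1.3 N m at the stop; with the phone under the pad about 10 N on the knob holds it at the stop. It springs back up when let go.
- lever_arm: The lever's steel bar (12 mm round) with its ball knob; the knob's centre is 170 mm from the pivot. Origin: at the pivot. It swings about the press's y axis, in the upright plane 115 mm to the right (-y) of the press's middle.
- lever_knob (a point): Centre of the black ball knob, 32 mm diameter, at the lever's end; 309 mm above the table at rest, 177 mm at the stop. It can be pinched from above across y, or pushed down.
- lever_pivot (a point): Centre of the lever's pivot: 24 mm behind the ram axis (+x), 115 mm to the right (-y), 165 mm above the table. At angle q the knob lies 170 cos(1.012 - q) mm in front of it (-x) and 170 sin(1.012 - q) mm above it.
- flux_jar: Bystander: small white lidded jar, 44 mm diameter, 50 mm high. Origin: centre of its underside.
- screw_tray: Bystander: low open aluminium tray, 90 x 65 x 18 mm. Origin: centre of its underside.
- screwdriver: Bystander: screwdriver with black handle, 150 mm long, lying on the table. Origin: centre of its underside.
There are look-alikes about, which are no part of the job. What is meant by the phone is not blue, and is the smaller of those in its own colour.

How it is judged:
By the outcome, as a careful person would: the job done as asked, in the order asked, and still so for the second after the job is handed in, while the arm keeps its last pose, push and grip.
It also fails if it takes over 67 s, if anything falls off the work surface, if the arm or the gripper's body presses on something with over 40 N, if the wrist force passes 120 N, or if a joint passes its speed limit or range.

### The arm

A 6-joint arm with a two-finger parallel gripper is mounted at the origin on the work surface. World frame = base frame: x ahead of the robot, y to its left, z up, the work surface at z = 0. Lengths are in mm, angles in degrees, forces in N, time in s.
With the tool pointing down it reaches from about 300 to 850 mm from the base axis. Payload 4.2 kg.
Tool frame: the origin (TCP) lies at the very end of the fingers, on their centre line; the grasp point (between the pads) lies 19 mm behind it; z points along the fingers, y is the line along which they close (so a half turn about z gives the same grasp; the last joint's range is limited). The gripper opens to 91 mm and grips with 3 to 60 N. Pads are 32 mm wide; open, the fingers measure 118 mm over their backs; the gripper's body (76 mm by 178 mm) begins 60 mm behind the grasp point.
Start: joints at [-64.687, 18.312, 89.639, -0, 72.044, -1.146], TCP at [256.203, -514.785, 213.976] pointing down, gripper open.
Joint ranges: [-177.97, 177.97], [-48.28, 115.42], [12.27, 149.76], [-77.06, 257.06], [2.81, 150.46], [-146.56, 146.56]. Speed limits (degrees/s): [147.25, 147.25, 180, 180, 180, 180].

### API

Orientations are given as [roll, pitch, yaw] about the fixed x, y, z axes, in that order (R = Rz(yaw) Ry(pitch) Rx(roll)).
In Python, from workcell import env, eyes gives the robot as it stands.
- The arm moves only by the tool send_rows, never from a script. Its argument "targets" is text: rows parted by semicolons, each of 7 numbers parted by spaces: the shift along the tool's x, y, z in m, then the turn, a rotation vector about the tool's x, y, z in degrees, then the opening in per cent of the stroke, from 0 (shut) to 100 (fully open). A call has 1 to 12 rows; each row is the pose to reach, as a shift and turn from the pose commanded when the call began, along the tool's axes at that moment; what a row does not reach only later rows make up. A row lasts 1/12 s, in which the tool goes at most 41.7 mm and 7.16 degrees, less where a joint would pass 70% of its speed; a pose out of reach is approached as far as the arm can. A call with a gripper value outside its range is refused whole. The fingers move at their own pace and stop on an object; "grip_force" is the grip in N (left out, the last holds). Time passes only in rows, so rows that repeat a pose let the fingers close. It gives the time, the measured TCP pose, the force, the opening and the grip force at its end, in the units of the state.
- env.state(): the state, without advancing time (a new reading comes with each control period).
- eyes.grab_frame(name): name is "side" or "top" or "wrist"; returns a dict with "image" (384x512x3 uint8, blue, green, red), "fovy" (degrees; the focal length in pixels is half the picture's height over the tangent of half this angle, whatever the lens; pixels are square), "cx", "cy" (the principal point, pixels), "eye" and "attitude" of the camera in the world. Camera axes: x right, y up, looking along -z (the intrinsics and any distortion apply to the point x, -y, -z); pixel columns grow to the right and rows downward; lengths in mm; the calibration is good to about 2 mm. A picture is of the moment at which its call begins. There is no depth.
- env.job_done(): hands the job in; it is judged then, once.
The state is a dict: "time_s": time; "qpos": joint angles; "qvel": joint speeds; "effort": joint torques, N m; "ee_pos": TCP position; "ee_rot": TCP orientation; "force": force on the tool from outside, world axes, zero at the start; "torque": the same for the moment, N m; "gripper_width": finger opening in mm; "gripper_force": force on a finger pad.
Only numpy, scipy, OpenCV 4.12 (cv2) and the standard library are available. Lean on these libraries where they do the work, as an engineer would, in place of code of your own. Each camera call takes 0.05 s, during which the arm holds its last target. There are 200 camera calls.

## Working session

There is one attempt and no reset: what is moved stays moved. The work goes in short steps, Python scripts to look and compute and a tool call to move; the robot and the scene stay as the last step left them, time stands still between calls to the robot, and variables do not carry over. Pictures are saved under pics/ and viewed, at most 10 in all, crops included, and the job is handed in when it is done.

Besides the shell and the picture viewer there is one more tool, called after "Call:" as name(argument=value, ...), one argument or row to a line, values as JSON. send_rows: Moves the arm, as the interface text tells. Its arguments: {"type":"object","properties":{"targets":{"type":"string"},"grip_force":{"type":"number"}},"required":["targets"]}

```bash
ls; mkdir -p pics
python3 - <<'E'
from workcell import env, eyes
import cv2
s=env.state(); print(s)
for n in ("top","side"):
    f=eyes.grab_frame(n); cv2.imwrite(f"pics/{n}0.png",f["image"])
    print(n,{k:v for k,v in f.items() if k!="image"})
E
```

```text
pics
{'time_s': 0.0, 'qpos': array([-6.46893822e+01,  1.83489826e+01,  8.97079691e+01,  3.28874101e-04,
        7.20432749e+01, -1.14603309e+00]), 'qvel': array([-0.00039065,  0.00078749, -0.0448328 ,  0.07392406, -0.00190107,
        0.05072836]), 'effort': array([ 4.00058634e-03, -4.12454689e+01, -2.31971061e+01,  7.31859938e-02,
        4.57126228e-02, -1.29950263e-04]), 'ee_pos': array([ 255.95335568, -514.3106283 ,  213.13634291]), 'ee_rot': array([-1.79899800e+02, -2.31721551e-03,  2.64565472e+01]), 'force': array([1.08975421, 0.26634781, 0.31157597]), 'torque': array([-0.02031233,  0.01688927,  0.04656138]), 'gripper_force': 0.0, 'gripper_width': 91.28067836095968}
top {'fovy': 42.5733771599942, 'cx': 251.84959711233142, 'cy': 194.21604025968048, 'eye': array([ 418.70508779,   66.41820358, 1659.51345775]), 'attitude': array([  2.00284205,  -0.65036688, -88.82627875])}
side {'fovy': 49.78560638758038, 'cx': 262.4941773519748, 'cy': 196.6491321948132, 'eye': array([   3.37012733,  939.98302751, 1097.76954751]), 'attitude': array([  48.46619841,   -0.26486216, -151.11881544])}
```

View pics/top0.png

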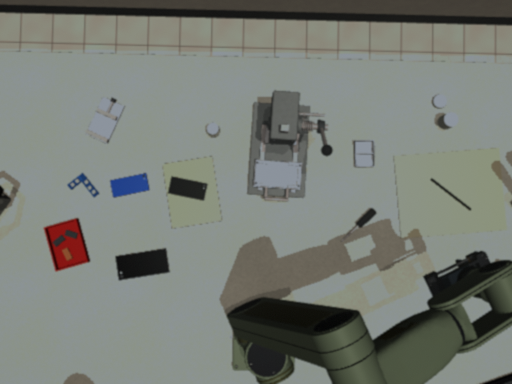

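View pics/side0.png

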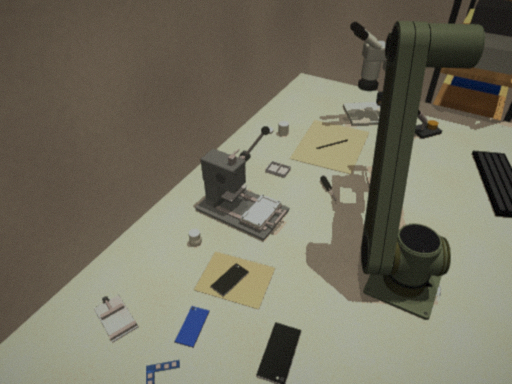

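```bash
cat > h.py <<'E'
import numpy as np, cv2
from scipy.spatial.transform import Rotation as R
from workcell import env, eyes
def cam(f):
    return R.from_euler('xyz',f["attitude"],degrees=True).as_matrix(), 192/np.tan(np.radians(f["fovy"])/2)
def p2w(f,u,v,z):
    M,F=cam(f); d=M@np.array([(u-f["cx"])/F,-(v-f["cy"])/F,-1.]); e=np.array(f["eye"])
    return e+d*(z-e[2])/d[2]
def w2p(f,p):
    M,F=cam(f); c=M.T@(np.array(p,float)-f["eye"]); return f["cx"]+F*c[0]/-c[2], f["cy"]-F*c[1]/-c[2]
E
python3 - <<'E'
from h import *
f=eyes.grab_frame("top"); im=f["image"]
g=im.max(2)
def blob(m,x0,y0,x1,y1,z):
    k=np.zeros_like(m); k[y0:y1,x0:x1]=m[y0:y1,x0:x1]
    n,l,st,c=cv2.connectedComponentsWithStats(k); i=1+st[1:,4].argmax()
    cnt=max(cv2.findContours((l==i).astype(np.uint8),0,1)[0],key=cv2.contourArea)
    W=np.array([p2w(f,*p[0],z)[:2] for p in cnt],np.float32)
    print(st[i], cv2.minAreaRect(W), p2w(f,*c[i],z))
d=(g<70).astype(np.uint8)
blob(d,160,165,222,215,10.6)
blob(d,105,240,180,290,7.6)
cv2.imwrite("pics/c1.png",cv2.resize(im[85:205,150:345],None,fx=4,fy=4,interpolation=cv2.INTER_CUBIC))
E
```

```text
[169 177  38  23 586] ((493.1332092285156, 265.32684326171875), (119.79969024658203, 54.95630645751953), 79.301025390625) [493.20784974 265.64468773  10.6       ]
[ 116  249   53   31 1200] ((237.7890625, 410.0875244140625), (79.22911834716797, 167.5474395751953), 9.869997024536133) [237.81807248 410.17666536   7.6       ]
```

View pics/c1.png

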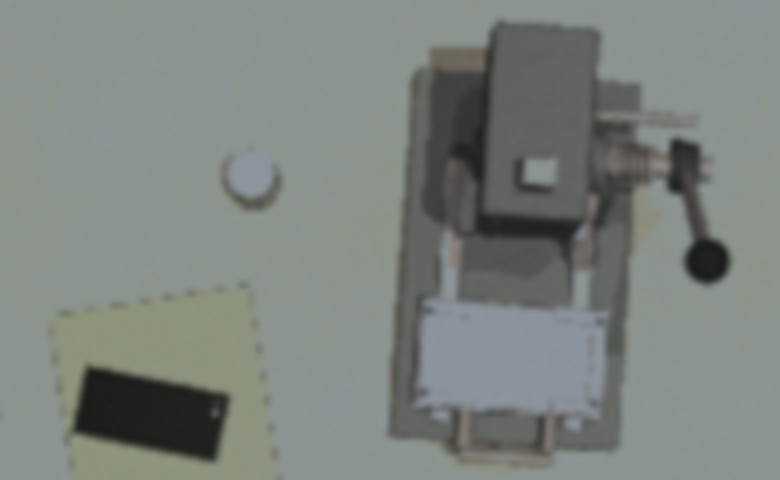

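Run:
```python
from h import *
f=eyes.grab_frame("top")
c=lambda u,v:(150+(u+.5)/4-.5,85+(v+.5)/4-.5)
B=[p2w(f,*c(*p),18)[:2] for p in [(391,436),(617,447),(640,85),(415,68)]]
B=np.array(B);print("base",B.round(1))
L=np.array([[-190,95],[-190,-95],[120,-95],[120,95]],float)
def fit(L,B):
    lc,bc=L.mean(0),B.mean(0);H=(L-lc).T@(B-bc)
    a=np.arctan2(H[0,1]-H[1,0],H[0,0]+H[1,1]);r=np.array([[np.cos(a),-np.sin(a)],[np.sin(a),np.cos(a)]])
    t=bc-r@lc;print("fit",t,np.degrees(a),"res",(B-(L@r.T+t)).round(1).tolist());return r,t
r,t=fit(L,B)
M=np.array([p2w(f,*c(*p),48)[:2] for p in [(423,299),(606,315),(597,416),(415,403)]])
print("mould in press",((M-t)@r).round(1), ((M.mean(0)-t)@r))
for p,z in [((505,455),52),((540,172),244),((707,261),309),((550,222),215),((593,22),215),((484,215),215),((600,30),215)]:
    print(p,((p2w(f,*c(*p),z)[:2]-t)@r).round(1))
```

```text
base [[ 478.1   63.9]
 [ 472.9 -124.8]
 [ 777.4 -139. ]
 [ 787.4   50.2]]
fit [663.92080678 -38.94330946] -2.5255280351502543 res [[-0.1, -0.4], [3.0, 0.7], [-2.2, 0.2], [-0.6, -0.5]]
mould in press [[ -77.3   75.7]
 [ -80.6  -75.1]
 [-163.9  -72.8]
 [-163.    76.7]] [-121.189915     1.1323353]
(505, 455) [-200.8    0.7]
(540, 172) [-0.9 -0.5]
(707, 261) [ -66.2 -114.9]
(550, 222) [-32.2 -12.1]
(593, 22) [118.2 -34.6]
(484, 215) [-30.3  36.8]
(600, 30) [112.6 -40.2]
```

```bash
cat >> h.py <<'E'
T=np.array([663.9,-38.9]); A=-2.5
def P(x,y):  # press -> world
    a=np.radians(A); return T+np.array([[np.cos(a),-np.sin(a)],[np.sin(a),np.cos(a)]])@[x,y]
def W(x,y):  # world -> press
    a=np.radians(A); return np.array([[np.cos(a),np.sin(a)],[-np.sin(a),np.cos(a)]])@(np.array([x,y])-T)
def go(p,rpy):
    s=env.state(); M=R.from_euler('xyz',s["ee_rot"],degrees=True); N=R.from_euler('xyz',rpy,degrees=True)
    d=M.inv().apply(np.array(p)-s["ee_pos"])/1000; w=(M.inv()*N).as_rotvec(degrees=True)
    print("to",np.round(p,1),"shift m",d.round(4),"turn",w.round(2),"t",round(s["time_s"],2),"F",s["force"].round(1),"w",round(s["gripper_width"],1),"q",s["qpos"].round(0))
E
python3 - <<'E'
from h import *
go([*P(-202,0),180],[180,0,87.5])
E
```

```text
to [462.1 -30.1 180. ] shift m [ 0.4003 -0.3419  0.0338] turn [-5.000e-02 -3.000e-02 -6.104e+01] t 0.2 F [-0.2  0.3  0.1] w 91.0 q [-65.  18.  90.  -0.  72.  -1.]
```

Call:
send_rows(
  targets="0.4 -0.342 0.034 0 0 -61 100;0.4 -0.342 0.034 0 0 -61 100;0.4 -0.342 0.034 0 0 -61 100;0.4 -0.342 0.034 0 0 -61 100;0.4 -0.342 0.034 0 0 -61 100;0.4 -0.342 0.034 0 0 -61 100;0.4 -0.342 0.034 0 0 -61 100;0.4 -0.342 0.034 0 0 -61 100;0.4 -0.342 0.034 0 0 -61 100;0.4 -0.342 0.034 0 0 -61 100;0.4 -0.342 0.034 0 0 -61 100;0.4 -0.342 0.034 0 0 -61 100",
  grip_force=25,
)

```text
time_s: 1.2
ee_pos: [451.5, -53.5, 181.7]
ee_rot: [180.0, 0.0, 87.5]
force: [0.6, -0.4, 0.1]
gripper_width: 91.1
gripper_force: 0.0
```

Call:
send_rows(
  targets="0 0 0 0 0 0 33;0 0 0 0 0 0 33;0 0 0 0 0 0 33",
)

```text
time_s: 1.45
ee_pos: [450.9, -55.7, 181.6]
ee_rot: [-180.0, 0.0, 87.5]
force: [-0.1, -0.7, 0.5]
gripper_width: 74.3
gripper_force: 0.0
```

Run:
```python
from h import *
go([*P(-202,0),180],[180,0,87.5])
f=eyes.grab_frame("wrist"); cv2.imwrite("pics/w1.png",f["image"])
print({k:v for k,v in f.items() if k!="image"})
```

```text
to [462.1 -30.1 180. ] shift m [0.0261 0.01   0.0015] turn [-0.04  0.04  0.02] t 1.45 F [-0.1 -0.7  0.5] w 74.3 q [ -8.   9. 107.  -0.  64.  -6.]
{'fovy': 63.175669232100205, 'cx': 259.6020738888728, 'cy': 195.08150861197382, 'eye': array([454.58697597,  26.44981376, 352.87156859]), 'attitude': array([-16.51943957,   0.03370844,  -2.50670667])}
```

View pics/w1.png

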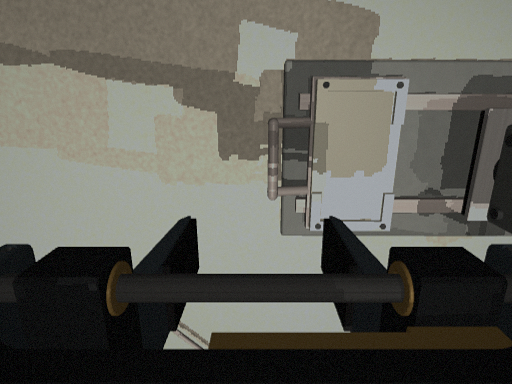

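Run:
```python
from h import *
f=eyes.grab_frame("wrist"); cv2.imwrite("pics/w1c.png",cv2.resize(f["image"][50:250,250:450],None,fx=3,fy=3,interpolation=cv2.INTER_CUBIC))
for p,z in [((273,119),52),((273,198),52),((285,60),18),((281,234),18),((316,77),48),((410,79),48),((308,228),48),((391,231),48)]:
    w=p2w(f,*p,z); print(p,w.round(1),W(*w[:2]).round(1))
```

```text
(273, 119) [466.3  10.4  52. ] [-199.5   40.6]
(273, 198) [463.8 -67.   52. ] [-198.7  -36.8]
(285, 60) [481.4  65.   18. ] [-186.8   95.9]
(281, 234) [ 472.6 -121.7   18. ] [-187.5  -91. ]
(316, 77) [507.1  45.8  48. ] [-160.4   77.8]
(410, 79) [593.2  40.2  48. ] [-74.   75.9]
(308, 228) [ 499.6 -102.9   48. ] [-161.4  -71.1]
(391, 231) [ 587.  -110.3   48. ] [-73.7 -74.7]
```

View pics/w1c.png

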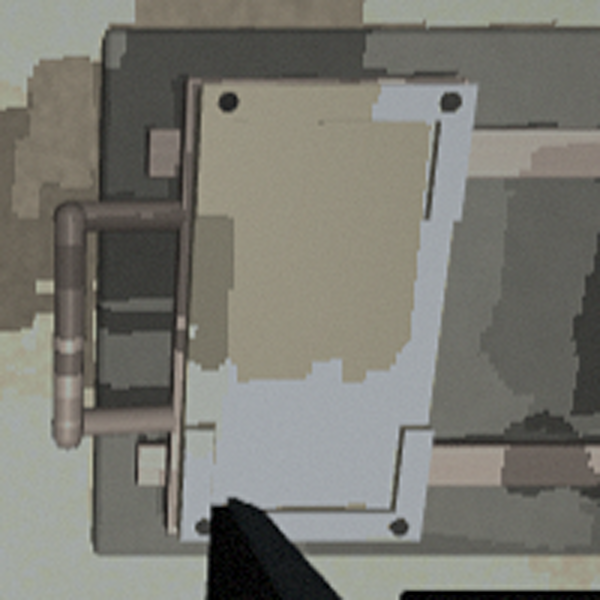

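```bash
sed -i 's/^T=.*/T=np.array([665.2,-37.7]); A=-2.5/' h.py
python3 - <<'E'
from h import *
go([463.8,-29,36],[180,0,87.5])
f=eyes.grab_frame("wrist"); s=env.state()
a=np.radians(87.5);y=np.array([np.sin(a),-np.cos(a)])
for k in (-1,1):print(w2p(f,[*(s["ee_pos"][:2]+k*y*s["gripper_width"]/2),s["ee_pos"][2]]))
E
```

```text
to [463.8 -29.   36. ] shift m [0.0283 0.0118 0.1457] turn [-0.01  0.03 -0.14] t 1.55 F [-0.6 -0.1 -0.6] w 66.0 q [ -9.   9. 107.  -0.  64.  -6.]
(np.float64(208.0731005669875), np.float64(245.61092297078142))
(np.float64(311.3293137894914), np.float64(245.3456895429626))
```

Call:
send_rows(
  targets="0.028 0.012 0 0 0 0 33;0.028 0.012 0 0 0 0 33;0.028 0.012 0 0 0 0 33;0.028 0.012 0.04 0 0 0 33;0.028 0.012 0.08 0 0 0 33;0.028 0.012 0.11 0 0 0 33;0.028 0.012 0.135 0 0 0 33;0.028 0.012 0.145 0 0 0 33;0.028 0.012 0.145 0 0 0 33;0.028 0.012 0.145 0 0 0 33",
)

```text
time_s: 2.43
ee_pos: [464.1, -29.1, 36.6]
ee_rot: [-179.9, 0.0, 87.4]
force: [0.5, -0.4, 1.4]
gripper_width: 30.0
gripper_force: 0.0
```

Call:
send_rows(
  targets="0 0 0 0 0 0 3;0 0 0 0 0 0 3;0 0 0 0 0 0 3;0 0 0 0 0 0 3;0 0 0 0 0 0 3;0 0 0 0 0 0 3",
  grip_force=10,
)

```text
time_s: 2.93
ee_pos: [465.0, -28.3, 37.7]
ee_rot: [179.9, 0.0, 87.5]
force: [-1.6, -2.7, 6.2]
gripper_width: 9.6
gripper_force: 10.0
```

Run:
```python
from h import *
s=env.state();print({k:np.round(s[k],1) for k in ("time_s","ee_pos","ee_rot","force","gripper_width","gripper_force")},W(*s["ee_pos"][:2]))
```

```text
{'time_s': np.float64(2.9), 'ee_pos': array([465. , -28.3,  37.7]), 'ee_rot': array([179.9,   0. ,  87.5]), 'force': array([-1.6, -2.7,  6.2]), 'gripper_width': np.float64(9.6), 'gripper_force': np.float64(10.0)} [-200.38558986    0.67650668]
```

Call:
send_rows(
  targets="0 -0.002 -0.001 0 0 0 3;0 -0.004 -0.001 0 0 0 3;0 -0.006 -0.001 0 0 0 3;0 -0.008 -0.001 0 0 0 3;0 -0.008 -0.001 0 0 0 3;0 -0.008 -0.001 0 0 0 3",
)

```text
time_s: 3.43
ee_pos: [459.6, -28.1, 37.8]
ee_rot: [179.6, 0.0, 87.5]
force: [7.2, -2.1, -8.3]
gripper_width: 9.6
gripper_force: 10.0
```

Call:
send_rows(
  targets="0 0 0 0 0 0 33;0 0 0 0 0 0 33;0 0 0 0 0 0 33;0 0 0 0 0 0 33;0 0 -0.05 0 0 0 33;0 0 -0.1 0 0 0 60;0 0 -0.14 0 0 0 100;0 0 -0.16 0 0 0 100;0 0 -0.16 0 0 0 100",
)

```text
time_s: 4.18
ee_pos: [460.4, -27.9, 204.8]
ee_rot: [179.2, 0.0, 87.5]
force: [0.9, -0.4, -1.0]
gripper_width: 54.0
gripper_force: 0.0
```

Run:
```python
from h import *
go([493.5,265.5,130],[180,0,79.3])
f=eyes.grab_frame("wrist"); cv2.imwrite("pics/w2.png",f["image"])
f=eyes.grab_frame("top"); cv2.imwrite("pics/t2.png",f["image"])
```

```text
to [493.5 265.5 130. ] shift m [0.2946 0.0191 0.0749] turn [ 0.82 -0.03  8.16] t 4.18 F [ 0.9 -0.4 -1. ] w 54.0 q [ -5.   8. 105.   0.  66.  -2.]
```

Call:
send_rows(
  targets="0.295 0.019 0.075 0.8 0 8.2 100;0.295 0.019 0.075 0.8 0 8.2 100;0.295 0.019 0.075 0.8 0 8.2 100;0.295 0.019 0.075 0.8 0 8.2 100;0.295 0.019 0.075 0.8 0 8.2 100;0.295 0.019 0.075 0.8 0 8.2 100;0.295 0.019 0.075 0.8 0 8.2 100;0.295 0.019 0.075 0.8 0 8.2 100;0.295 0.019 0.075 0.8 0 8.2 100;0.295 0.019 0.075 0.8 0 8.2 100;0.295 0.019 0.075 0.8 0 8.2 100",
)

```text
time_s: 5.2
ee_pos: [487.4, 264.9, 121.4]
ee_rot: [-179.1, 0.2, 79.3]
force: [-0.8, -0.3, -0.5]
gripper_width: 91.0
gripper_force: 0.0
```

```bash
sed -i 's/^T=.*/T=np.array([666.4,-36.5]); A=-2.5/' h.py
python3 - <<'E'
from h import *
f=eyes.grab_frame("wrist"); cv2.imwrite("pics/w3.png",f["image"])
go([493.5,265.5,130],[180,0,79.3])
for dx in (-1,1):
  for dy in (-1,1):
    a=np.radians(79.3); u=np.array([np.cos(a),np.sin(a)]);v=np.array([-u[1],u[0]])
    print(dx,dy,np.round(w2p(f,[*(np.array([493.5,265.5])+62*dx*u+29.5*dy*v),10.6]),1))
E
```

```text
to [493.5 265.5 130. ] shift m [ 0.0018  0.0053 -0.008 ] turn [-0.88  0.15 -0.09] t 5.25 F [ 0.1 -0.4  0.1] w 91.1 q [ 27.  21. 100.   0.  60.  38.]
-1 -1 [297.3 251.5]
-1 1 [238.1 251.1]
1 -1 [302.  123.9]
1 1 [235.1 123.9]
```

View pics/w3.png

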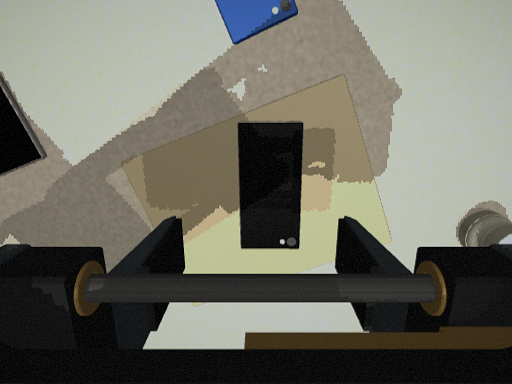

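Run:
```python
from h import *
f=eyes.grab_frame("wrist")
m=np.zeros((384,512),np.uint8); m[110:262,225:315]=(f["image"].max(2)<60)[110:262,225:315]
m=cv2.morphologyEx(m,cv2.MORPH_CLOSE,np.ones((9,9)))
c=max(cv2.findContours(m,0,1)[0],key=cv2.contourArea)
r=cv2.minAreaRect(np.array([p2w(f,*p[0],10.6)[:2] for p in c],np.float32));print(r)
x,y=r[0]; go([x,y,6],[180,0,79.5])
```

```text
((495.4303283691406, 267.8197937011719), (120.46314239501953, 57.717796325683594), 79.55445861816406)
to [495.4 267.8   6. ] shift m [0.0047 0.0082 0.1164] turn [-0.84  0.11 -0.33] t 5.3 F [-0.4  0.  -0.1] w 91.4 q [27. 21. 99.  0. 60. 38.]
```

Call:
send_rows(
  targets="0.005 0.008 0.03 -0.8 0 0 100;0.005 0.008 0.06 -0.8 0 0 100;0.005 0.008 0.085 -0.8 0 0 100;0.005 0.008 0.105 -0.8 0 0 100;0.005 0.008 0.113 -0.8 0 0 100;0.005 0.008 0.117 -0.8 0 0 100;0.005 0.008 0.117 -0.8 0 0 100;0.005 0.008 0.117 -0.8 0 0 100",
)

```text
time_s: 5.97
ee_pos: [496.7, 269.8, 6.8]
ee_rot: [179.9, -0.0, 79.2]
force: [0.0, -0.4, 0.8]
gripper_width: 91.0
gripper_force: 0.0
```

Run:
```python
from h import *
go([495.4,267.8,5.2],[180,0,79.5])
```

```text
to [495.4 267.8   5.2] shift m [-0.0022 -0.0009  0.0016] turn [ 0.11 -0.02 -0.28] t 5.97 F [ 0.  -0.4  0.8] w 91.0 q [ 27.  29. 106.  -0.  45.  38.]
```

Call:
send_rows(
  targets="-0.002 -0.001 0.0015 0 0 0 100;-0.002 -0.001 0.0015 0 0 0 60;-0.002 -0.001 0.0015 0 0 0 55;-0.002 -0.001 0.0015 0 0 0 55;-0.002 -0.001 0.0015 0 0 0 55;-0.002 -0.001 0.0015 0 0 0 55;-0.002 -0.001 0.0015 0 0 0 55;-0.002 -0.001 0.0015 0 0 0 55",
  grip_force=25,
)

```text
time_s: 6.63
ee_pos: [494.7, 268.1, 4.3]
ee_rot: [180.0, 0.0, 79.3]
force: [0.4, -0.5, 1.7]
gripper_width: 58.3
gripper_force: 25.0
```

Call:
send_rows(
  targets="0 0 -0.005 0 0 0 55;0 0 -0.02 0 0 0 55;0 0 -0.05 0 0 0 55;0 0 -0.08 0 0 0 55;0 0 -0.11 0 0 0 55;0 0 -0.11 0 0 0 55;0 0 -0.11 0 0 0 55",
)

```text
time_s: 7.22
ee_pos: [495.2, 268.5, 115.9]
ee_rot: [179.8, -0.1, 79.3]
force: [-0.4, -0.4, -2.1]
gripper_width: 58.7
gripper_force: 25.0
```

Run:
```python
from h import *
f=eyes.grab_frame("wrist"); cv2.imwrite("pics/w4.png",f["image"])
m=(f["image"].max(2)<60)
go([*P(-125,0),115],[180,0,87.5])
```

```text
to [541.5 -31.  115. ] shift m [-0.2849  0.1024 -0.0005] turn [-0.01  0.07 -8.24] t 7.27 F [ 0.3  0.5 -2.6] w 58.4 q [ 27.  22. 100.  -0.  58.  38.]
```

View pics/w4.png

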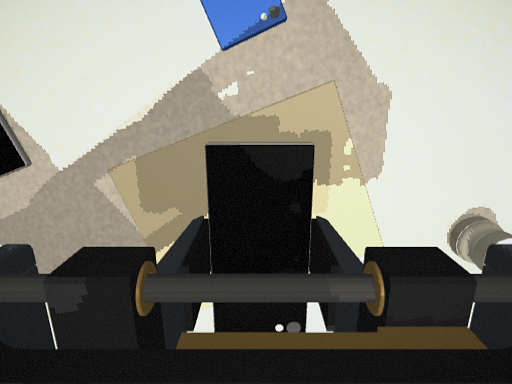

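```bash
sed -i 's/^T=.*/T=np.array([666.4,-36.8]); A=-2.5/' h.py
python3 - <<'E'
from h import *
f=eyes.grab_frame("wrist"); s=env.state(); z=s["ee_pos"][2]
M=R.from_euler('xyz',s["ee_rot"],degrees=True)
g=f["image"].max(2).astype(int); print([g[138:152,u].tolist() for u in (225,260,295)])
for p in [(206,146.),(314,146.),(260,146.)]:
    w=p2w(f,*p,z+6.3); print(p, M.inv().apply(w-s["ee_pos"]).round(1))
go([*P(-130,0),115],[177,0,87.5])
E
```

```text
[[154, 153, 156, 142, 118, 131, 118, 28, 0, 10, 13, 13, 9, 18], [156, 156, 155, 142, 119, 144, 138, 0, 18, 24, 28, 25, 26, 21], [155, 154, 156, 142, 117, 144, 133, 8, 18, 27, 31, 20, 23, 24]]
(206, 146.0) [ 60.5 -28.1  -6.4]
(314, 146.0) [60.5 29.1 -6.5]
(260, 146.0) [60.5  0.5 -6.5]
to [536.5 -31.1 115. ] shift m [-0.2854  0.0981 -0.0013] turn [-3.11  0.35 -8.24] t 7.32 F [ 0.4  0.6 -1.3] w 58.9 q [ 27.  22. 100.  -0.  58.  38.]
```

Call:
send_rows(
  targets="-0.036 0.012 -0.005 -0.4 0 -1 55;-0.072 0.025 -0.005 -0.8 0 -2 55;-0.108 0.037 -0.005 -1.2 0 -3 55;-0.144 0.049 -0.005 -1.6 0 -4 55;-0.18 0.061 -0.005 -2 0 -5 55;-0.216 0.074 -0.005 -2.4 0 -6.2 55;-0.252 0.086 -0.005 -2.8 0 -7.2 55;-0.275 0.094 -0.002 -3.1 0 -8 55;-0.285 0.098 0 -3.1 0.3 -8.2 55;-0.285 0.098 0 -3.1 0.3 -8.2 55;-0.285 0.098 0 -3.1 0.3 -8.2 55;-0.285 0.098 0 -3.1 0.3 -8.2 55",
)

```text
time_s: 8.32
ee_pos: [536.7, -29.5, 113.4]
ee_rot: [177.0, -0.0, 87.5]
force: [0.5, -0.2, -0.3]
gripper_width: 59.0
gripper_force: 25.0
```

Run:
```python
from h import *
f=eyes.grab_frame("wrist"); cv2.imwrite("pics/w5.png",f["image"]); np.save("w5.npy",f,allow_pickle=True)
go([*P(-125,0),65],[177,0,87.5])
```

```text
to [541.5 -31.3  65. ] shift m [-0.0019  0.0021  0.0489] turn [ 0.01 -0.04  0.01] t 8.37 F [-0.4  0.5 -1.3] w 58.5 q [ -4.  18. 105.   0.  53.  -2.]
```

View pics/w5.png

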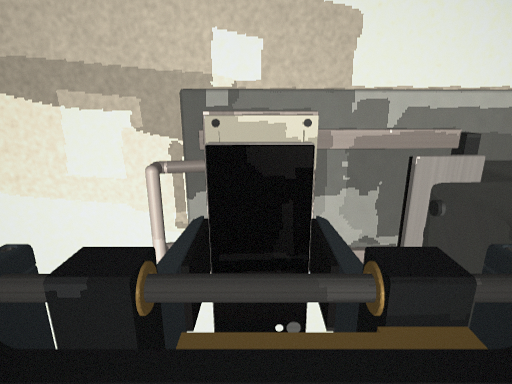

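Run:
```python
from h import *
f=np.load("w5.npy",allow_pickle=True).item()
for p,z in [((205,113),48),((319,113),48),((215,122),48),((307,122),48),((180,90),18)]:
    w=p2w(f,*p,z); print(p,w.round(1),W(*w[:2]).round(1))
cv2.imwrite("pics/w5c.png",cv2.resize(f["image"][80:170,170:345],None,fx=4,fy=4,interpolation=cv2.INTER_CUBIC))
```

```text
(205, 113) [503.7  47.   48. ] [-166.2   76.6]
(319, 113) [587.5  43.1  48. ] [-82.3  76.4]
(215, 122) [510.4  40.3  48. ] [-159.2   70.2]
(307, 122) [578.5  37.1  48. ] [-91.  70.]
(180, 90) [482.  65.  18.] [-188.6   93.6]
```

View pics/w5c.png

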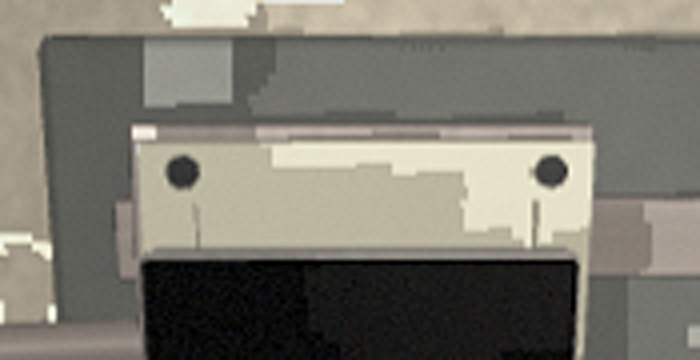

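Call:
send_rows(
  targets="-0.0015 0.002 0.012 0 0 0 55;-0.0015 0.002 0.025 0 0 0 55;-0.0015 0.002 0.037 0 0 0 55;-0.0015 0.002 0.046 0 0 0 55;-0.0015 0.002 0.049 0 0 0 55;-0.0015 0.002 0.049 0 0 0 55;-0.0015 0.002 0.049 0 0 0 55;-0.0015 0.002 0.049 0 0 0 55",
)

```text
time_s: 9.03
ee_pos: [542.6, -31.7, 66.2]
ee_rot: [176.8, -0.0, 87.5]
force: [0.9, 0.9, -0.7]
gripper_width: 58.7
gripper_force: 25.0
```

Run:
```python
from h import *
go([*P(-125,0.5),47.5],[177,0,87.5])
f=eyes.grab_frame("wrist"); cv2.imwrite("pics/w6.png",cv2.resize(f["image"][80:280,150:400],None,fx=3,fy=3,interpolation=cv2.INTER_CUBIC))
```

```text
to [541.5 -30.8  47.5] shift m [ 0.0008 -0.0022  0.0186] turn [ 0.18 -0.01 -0.02] t 9.03 F [ 0.9  0.9 -0.7] w 58.7 q [ -5.  22. 108.   0.  47.  -2.]
```

View pics/w6.png

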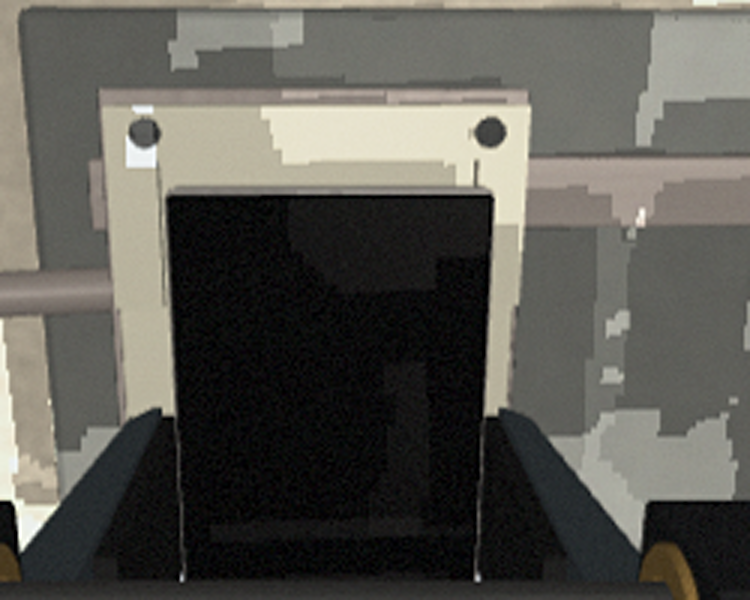

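Call:
send_rows(
  targets="0.0008 -0.0022 0.005 0 0 0 55;0.0008 -0.0022 0.01 0 0 0 55;0.0008 -0.0022 0.014 0 0 0 55;0.0008 -0.0022 0.017 0 0 0 55;0.0008 -0.0022 0.0185 0 0 0 55;0.0008 -0.0022 0.0185 0 0 0 55;0.0008 -0.0022 0.0185 0 0 0 55;0.0008 -0.0022 0.0185 0 0 0 55",
)

```text
time_s: 9.75
ee_pos: [541.0, -31.1, 46.9]
ee_rot: [176.9, -0.0, 87.5]
force: [0.1, -0.3, -1.4]
gripper_width: 58.6
gripper_force: 25.0
```

Run:
```python
from h import *
go([*P(-125,0.5),47.2],[177,0,87.5])
```

```text
to [541.5 -30.8  47.2] shift m [ 0.0002  0.0005 -0.0003] turn [ 0.11 -0.01 -0.04] t 9.75 F [ 0.1 -0.3 -1.4] w 58.6 q [ -5.  23. 109.   0.  44.  -2.]
```

Call:
send_rows(
  targets="0 0.0005 0 0 0 0 66;0 0.0005 0 0 0 0 72;0 0.0005 0 0 0 0 80;0 0.0005 0 0 0 0 80;0 0.0005 0 0 0 0 80",
)

```text
time_s: 10.17
ee_pos: [541.5, -31.1, 47.1]
ee_rot: [176.9, -0.0, 87.5]
force: [1.1, -0.5, 0.3]
gripper_width: 72.7
gripper_force: 0.0
```

Call:
send_rows(
  targets="0 0 -0.005 0 0 0 80;0 0 -0.02 0 0 0 80;0 0 -0.05 0 0 0 80;0 -0.01 -0.08 0 0 0 80;0 -0.02 -0.1 0 0 0 80;0 -0.02 -0.1 0 0 0 80",
)

```text
time_s: 10.67
ee_pos: [517.0, -30.1, 150.4]
ee_rot: [176.5, 0.0, 87.5]
force: [0.6, -0.1, 0.4]
gripper_width: 73.0
gripper_force: 0.0
```

Run:
```python
from h import *
go([*P(-250,-10),150],[180,0,87.5])
f=eyes.grab_frame("wrist"); cv2.imwrite("pics/w7.png",f["image"])
m=np.zeros((384,512),np.uint8); m[60:262,160:400]=(f["image"].max(2)<60)[60:262,160:400]
n,l,st,c=cv2.connectedComponentsWithStats(m); print(st[1:][st[1:,4]>300])
```

```text
to [416.2 -35.9 150. ] shift m [-0.0103 -0.1003 -0.0058] turn [ 3.53  0.   -0.04] t 10.67 F [ 0.6 -0.1  0.4] w 73.0 q [ -5.  14. 105.   0.  57.  -2.]
[[ 247  129   67  130 8032]
 [ 160  216   40   46 1405]
 [ 321  216   57   46 1577]]
```

View pics/w7.png

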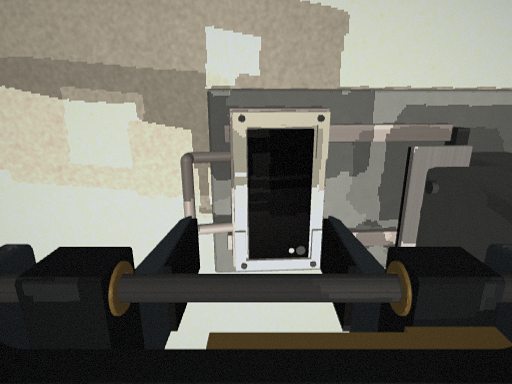

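I've now viewed 11 pictures, one over the limit of 10, so from here I'll work from numbers only. The last picture shows the phone lying inside the mould's lip at about (279,194), with the lens at (300,250).

Run:
```python
from h import *
f=eyes.grab_frame("wrist")
m=np.zeros((384,512),np.uint8); m[120:265,240:320]=(f["image"].max(2)<60)[120:265,240:320]
m=cv2.morphologyEx(m,cv2.MORPH_CLOSE,np.ones((15,15)))
c=max(cv2.findContours(m,0,1)[0],key=cv2.contourArea)
for z in (51.6,56):
    q=np.array([W(*p2w(f,*p[0],z)[:2]) for p in c],np.float32); r=cv2.minAreaRect(q);print(z,r,cv2.boxPoints(r).round(1).tolist())
```

```text
51.6 ((-125.54217529296875, 0.03842926025390625), (122.00346374511719, 57.40422821044922), 89.82328796386719) [[-154.39999389648438, -60.900001525878906], [-97.0, -61.099998474121094], [-96.69999694824219, 61.0], [-154.10000610351562, 61.099998474121094]]
56 ((-126.1048583984375, 1.3908348083496094), (119.99858856201172, 56.460906982421875), 89.82328796386719) [[-154.5, -58.5], [-98.0999984741211, -58.70000076293945], [-97.69999694824219, 61.29999923706055], [-154.1999969482422, 61.5]]
```

Run:
```python
from h import *
go([*P(-255,0),150],[180,0,177.5])
```

```text
to [411.6 -25.7 150. ] shift m [-0.0003 -0.1044 -0.0093] turn [  2.55   2.54 -90.01] t 10.77 F [-0.1 -0.1 -0.4] w 72.9 q [ -5.  15. 105.   0.  57.  -2.]
```

Call:
send_rows(
  targets="0 -0.104 -0.009 2.5 2.5 -90 0;0 -0.104 -0.009 2.5 2.5 -90 0;0 -0.104 -0.009 2.5 2.5 -90 0;0 -0.104 -0.009 2.5 2.5 -90 0;0 -0.104 -0.009 2.5 2.5 -90 0;0 -0.104 -0.009 2.5 2.5 -90 0;0 -0.104 -0.009 2.5 2.5 -90 0;0 -0.104 -0.009 2.5 2.5 -90 0;0 -0.104 -0.009 2.5 2.5 -90 0;0 -0.104 -0.009 2.5 2.5 -90 0;0 -0.104 -0.009 2.5 2.5 -90 0;0 -0.104 -0.009 2.5 2.5 -90 0",
)

```text
time_s: 11.77
ee_pos: [411.4, -25.3, 147.7]
ee_rot: [179.9, -0.1, 173.7]
force: [0.4, 0.3, -0.2]
gripper_width: 0.4
gripper_force: 0.0
```

Run:
```python
from h import *
go([*P(-255,0),42],[180,0,177.5])
```

```text
to [411.6 -25.7  42. ] shift m [-0.0005 -0.0005  0.1057] turn [ 0.12 -0.14 -3.78] t 11.77 F [ 0.4  0.3 -0.2] w 0.4 q [ -5.   7. 115.   0.  58. -89.]
```

Call:
send_rows(
  targets="0 0 0.03 0 0 -3.8 0;0 0 0.06 0 0 -3.8 0;0 0 0.085 0 0 -3.8 0;0 0 0.1 0 0 -3.8 0;0 0 0.106 0 0 -3.8 0;0 0 0.106 0 0 -3.8 0;0 0 0.106 0 0 -3.8 0",
)

```text
time_s: 12.35
ee_pos: [412.1, -25.1, 42.9]
ee_rot: [179.9, -0.0, 177.2]
force: [-0.7, -0.2, 0.2]
gripper_width: 0.2
gripper_force: 0.0
```

Run:
```python
from h import *
go([*P(-228,0),42],[180,0,177.5]); go([*P(-103,0),42],[180,0,177.5])
```

```text
to [438.6 -26.9  42. ] shift m [-0.0265 -0.0004  0.0009] turn [ 0.13 -0.   -0.33] t 12.35 F [-0.7 -0.2  0.2] w 0.2 q [ -5.  16. 124.   0.  41. -93.]
to [563.5 -32.3  42. ] shift m [-0.1515  0.0003  0.0009] turn [ 0.13 -0.   -0.33] t 12.35 F [-0.7 -0.2  0.2] w 0.2 q [ -5.  16. 124.   0.  41. -93.]
```

Call:
send_rows(
  targets="-0.01 0 0 0 0 -0.3 0;-0.02 0 0 0 0 -0.3 0;-0.027 0 0 0 0 -0.3 0;-0.034 0 0 0 0 -0.3 0;-0.043 0 0 0 0 -0.3 0;-0.053 0 0 0 0 -0.3 0;-0.063 0 0 0 0 -0.3 0;-0.073 0 0 0 0 -0.3 0;-0.083 0 0 0 0 -0.3 0;-0.093 0 0 0 0 -0.3 0;-0.103 0 0 0 0 -0.3 0;-0.112 0 0 0 0 -0.3 0",
)

```text
time_s: 13.35
ee_pos: [525.0, -30.6, 43.1]
ee_rot: [179.9, 0.1, 177.5]
force: [-2.3, 2.2, 1.3]
gripper_width: -0.0
gripper_force: 0.9
```

Call:
send_rows(
  targets="-0.008 0 0 0 0 0 0;-0.016 0 0 0 0 0 0;-0.022 0 0 0 0 0 0;-0.028 0 0 0 0 0 0;-0.032 0 0 0 0 0 0;-0.035 0 0 0 0 0 0;-0.037 0 0 0 0 0 0;-0.039 0 0 0 0 0 0;-0.039 0 0 0 0 0 0",
)

```text
time_s: 14.1
ee_pos: [562.0, -32.4, 43.1]
ee_rot: [179.9, -0.1, 177.5]
force: [-2.5, 0.5, 0.9]
gripper_width: 0.4
gripper_force: 1.6
```

Run:
```python
from h import *
s=env.state();print(W(*s["ee_pos"][:2]),s["ee_pos"],s["force"],s["time_s"])
```

```text
[-104.4909846    -0.13002141] [562.00279621 -32.37206492  43.11381585] [-2.46664464  0.47187287  0.89846034] 14.1
```

Call:
send_rows(
  targets="-0.001 0 0 0 0 0 0;-0.002 0 0 0 0 0 0;-0.003 0 0 0 0 0 0;-0.004 0 0 0 0 0 0;-0.004 0 0 0 0 0 0;-0.004 0 0 0 0 0 0",
)

```text
time_s: 14.6
ee_pos: [562.2, -32.4, 43.1]
ee_rot: [179.9, -0.5, 177.5]
force: [-10.8, 0.8, 8.4]
gripper_width: 0.6
gripper_force: 5.7
```

Call:
send_rows(
  targets="0.01 0 -0.002 0 0 0 0;0.03 0 -0.005 0 0 0 0;0.05 0 -0.03 0 0 0 30;0.05 0 -0.07 0 0 0 60;0.05 0 -0.11 0 0 0 80;0.05 0 -0.15 0 0 0 80;0.05 0 -0.19 0 0 0 80;0.05 0 -0.23 0 0 0 80;0.05 0 -0.27 0 0 0 80;0.05 0 -0.31 0 0 0 80;0.05 0 -0.31 0 0 0 80;0.05 0 -0.31 0 0 0 80",
)

```text
time_s: 15.6
ee_pos: [518.2, -31.3, 356.2]
ee_rot: [179.9, 0.6, 177.5]
force: [0.2, -0.9, -1.2]
gripper_width: 64.4
gripper_force: 0.0
```

Run:
```python
from h import *
go([*P(-66,-115),350],[180,0,177.5])
f=eyes.grab_frame("wrist"); cv2.imwrite("pics/w8.png",f["image"]); np.save("w8.npy",f,allow_pickle=True)
f=eyes.grab_frame("top"); np.save("t8.npy",f,allow_pickle=True)
a=cv2.imread("pics/top0.png"); b=f["image"]
# front edge profile of handle along press x at a few y, top view
for s in (110,120,125,0,5,10):
    u,v=w2p(f,[*P(-82-s,0),52]); print(s,round(u,1),round(v,1),a[int(v+.5),int(u+.5)],b[int(v+.5),int(u+.5)])
u,v=w2p(f,[*P(-82,0),52]);u=int(u+.5);v=int(v+.5);print(v,b[v-12:v+30,u].max(1).tolist())
```

```text
to [ 595.4 -148.8  350. ] shift m [-0.0823 -0.114   0.0069] turn [ 0.1   0.56 -0.04] t 15.6 F [ 0.2 -0.9 -1.2] w 64.4 q [ -5.  10.  81.   0.  89. -92.]
110 275.6 194.9 [91 96 94] [80 87 85]
120 275.5 198.0 [120 121 122] [122 138 137]
125 275.4 199.5 [121 129 129] [122 138 137]
0 277.7 161.4 [129 126 121] [55 68 62]
5 277.6 162.9 [157 147 140] [46 57 53]
10 277.6 164.5 [156 147 139] [47 58 53]
161 [79, 78, 72, 70, 68, 67, 65, 64, 65, 65, 67, 70, 68, 59, 57, 58, 57, 56, 57, 61, 63, 64, 64, 65, 67, 65, 64, 64, 63, 61, 58, 52, 47, 46, 46, 50, 56, 55, 70, 83, 85, 86]
```

Run:
```python
from h import *
from scipy.ndimage import map_coordinates
wr=np.load("w8.npy",allow_pickle=True).item(); sd=eyes.grab_frame("side")
for n,f in (("wrist",wr),("side",sd)):
    g=f["image"].max(2).astype(float)
    for y in (-15,0,15,25):
        X=np.arange(-125,-45,2); uv=np.array([w2p(f,[*P(x,y),52]) for x in X])
        print(n,y,uv[0].round(0),uv[-1].round(0)); print([int(t) for t in map_coordinates(g,[uv[:,1],uv[:,0]],order=1)])
```

```text
wrist -15 [249. 170.] [250. 217.]
[117, 120, 118, 117, 116, 117, 118, 117, 116, 115, 114, 117, 114, 104, 98, 100, 99, 85, 74, 85, 128, 159, 167, 150, 122, 115, 114, 114, 114, 115, 116, 115, 111, 102, 89, 64, 54, 118, 146, 115]
wrist 0 [259. 170.] [259. 217.]
[117, 119, 118, 116, 117, 116, 115, 115, 116, 118, 117, 116, 114, 103, 97, 99, 95, 76, 67, 71, 91, 113, 128, 108, 99, 115, 114, 114, 116, 113, 113, 111, 104, 98, 100, 88, 51, 116, 146, 111]
wrist 15 [269. 170.] [268. 217.]
[76, 78, 75, 76, 76, 77, 76, 75, 76, 77, 76, 75, 73, 64, 58, 61, 63, 73, 73, 69, 88, 107, 124, 105, 85, 75, 75, 75, 76, 76, 78, 76, 79, 95, 92, 62, 56, 115, 149, 116]
wrist 25 [275. 170.] [274. 217.]
[75, 76, 78, 75, 75, 74, 78, 77, 77, 76, 75, 79, 76, 72, 62, 60, 61, 63, 70, 69, 87, 110, 124, 106, 85, 74, 75, 75, 76, 76, 75, 75, 78, 94, 93, 64, 54, 115, 148, 117]
side -15 [263. 207.] [245. 200.]
[104, 103, 103, 103, 105, 106, 107, 106, 106, 105, 108, 105, 104, 104, 101, 101, 102, 106, 119, 134, 142, 146, 135, 120, 108, 99, 93, 92, 91, 88, 86, 89, 98, 107, 116, 123, 131, 142, 160, 175]
side 0 [261. 209.] [243. 202.]
[115, 114, 113, 110, 108, 109, 108, 103, 95, 88, 81, 73, 67, 68, 70, 76, 85, 91, 94, 97, 99, 100, 101, 99, 98, 97, 95, 91, 85, 77, 73, 76, 82, 93, 103, 111, 122, 137, 156, 172]
side 15 [258. 212.] [241. 204.]
[113, 115, 114, 113, 112, 109, 105, 101, 96, 89, 81, 76, 74, 80, 86, 94, 97, 95, 92, 94, 100, 104, 106, 106, 104, 102, 99, 97, 91, 85, 81, 81, 86, 92, 99, 104, 112, 131, 153, 173]
side 25 [257. 213.] [239. 206.]
[110, 109, 109, 110, 109, 107, 107, 103, 95, 88, 81, 75, 76, 78, 84, 92, 93, 90, 92, 96, 102, 108, 110, 107, 106, 106, 106, 103, 98, 91, 84, 81, 85, 94, 103, 109, 118, 131, 151, 169]
```

Call:
send_rows(
  targets="-0.02 -0.028 0.001 0 0.5 0 80;-0.04 -0.056 0.003 0 0.5 0 80;-0.06 -0.084 0.005 0 0.5 0 80;-0.082 -0.114 0.006 0 0.5 0 80;-0.082 -0.114 0.006 0 0.5 0 80;-0.082 -0.114 0.006 0 0.5 0 80;-0.082 -0.114 0.006 0 0.5 0 80",
)

```text
time_s: 16.33
ee_pos: [593.0, -148.2, 345.3]
ee_rot: [179.8, -0.6, 177.4]
force: [0.5, -0.4, -0.4]
gripper_width: 72.8
gripper_force: 0.0
```

Run:
```python
from h import *
f=eyes.grab_frame("wrist"); g=f["image"].max(2)
go([*P(-66,-115),290],[180,0,177.5])
for k,(x,y,z) in {"c":(-66,-115,309),"+x":(-50,-115,309),"-x":(-82,-115,309),"+y":(-66,-99,309),"-y":(-66,-131,309)}.items(): print(k,np.round(w2p(f,[*P(x,y),z]),0))
u,v=map(int,w2p(f,[*P(-66,-115),309])); print(g[v,u-60:u+61:4].tolist()); print(g[max(v-60,0):v+61:4,u].tolist())
```

```text
to [ 595.4 -148.8  290. ] shift m [-0.0032 -0.0011  0.0561] turn [ 0.17 -0.56 -0.01] t 16.38 F [0.7 0.8 0.8] w 73.0 q [ -15.   19.   69.    0.   92. -103.]
c [256. 225.]
+x [257. 245.]
-x [256. 203.]
+y [279. 224.]
-y [234. 225.]
[0, 178, 178, 179, 179, 178, 179, 179, 181, 179, 0, 14, 9, 10, 21, 13, 18, 10, 11, 15, 5, 59, 82, 158, 159, 159, 127, 104, 105, 60, 30]
[179, 180, 180, 179, 181, 180, 179, 180, 174, 174, 7, 6, 8, 0, 0, 13, 18, 4, 8, 8, 4, 69, 105, 72, 66, 51, 185, 184, 25, 32, 38]
```

Call:
send_rows(
  targets="-0.003 -0.001 0.012 0 -0.5 0 80;-0.003 -0.001 0.028 0 -0.5 0 80;-0.003 -0.001 0.042 0 -0.5 0 80;-0.003 -0.001 0.052 0 -0.5 0 80;-0.003 -0.001 0.055 0 -0.5 0 80;-0.003 -0.001 0.055 0 -0.5 0 80;-0.003 -0.001 0.055 0 -0.5 0 50;-0.003 -0.001 0.055 0 -0.5 0 33",
  grip_force=35,
)

```text
time_s: 17.05
ee_pos: [596.4, -149.4, 293.1]
ee_rot: [179.9, 0.2, 177.5]
force: [-0.2, -0.0, 0.6]
gripper_width: 62.4
gripper_force: 0.0
```

Call:
send_rows(
  targets="0 0 0 0 0 0 25;0 0 0 0 0 0 25;0 0 0 0 0 0 25;0 0 0 0 0 0 25;0 0 0 0 0 0 25;0 0 0 0 0 0 25;0 0 0 0 0 0 25",
)

```text
time_s: 17.63
ee_pos: [596.0, -150.5, 292.1]
ee_rot: [180.0, 0.1, 177.4]
force: [0.8, -3.7, 0.8]
gripper_width: 30.4
gripper_force: 35.0
```

Run:
```python
from h import *
s=env.state(); p=s["ee_pos"]; print(s["force"].round(1),s["gripper_width"],p,W(*p[:2]),s["ee_rot"])
M=R.from_euler('xyz',s["ee_rot"],degrees=True)
r0=np.array([*P(24-170*np.cos(1.012),-115),165+170*np.sin(1.012)])
for q in np.arange(.08,1.0,.08).tolist()+[.95,.98]:
    k=np.array([*P(24-170*np.cos(1.012-q),-115),165+170*np.sin(1.012-q)]); print(round(q,2),(M.inv().apply(k-r0)/1000).round(4))
```

```text
[ 0.8 -3.7  0.8] 30.36130616445696 [ 596.00636954 -150.48136362  292.14341988] [ -65.36791989 -116.64369118] [1.79980927e+02 6.30679843e-02 1.77447817e+02]
0.08 [ 0.0112 -0.      0.0077]
0.16 [ 0.0218 -0.      0.0162]
0.24 [ 0.0317 -0.      0.0255]
0.32 [ 0.0408 -0.      0.0356]
0.4 [ 0.0491 -0.0001  0.0464]
0.48 [ 0.0564 -0.0001  0.0578]
0.56 [ 0.0629 -0.0001  0.0698]
0.64 [ 0.0683 -0.0001  0.0823]
0.72 [ 0.0728 -0.0001  0.0951]
0.8 [ 7.620e-02 -1.000e-04  1.083e-01]
0.88 [ 7.850e-02 -1.000e-04  1.217e-01]
0.96 [ 7.980e-02 -1.000e-04  1.352e-01]
0.95 [ 7.970e-02 -1.000e-04  1.335e-01]
0.98 [ 7.990e-02 -1.000e-04  1.386e-01]
```

Call:
send_rows(
  targets="0.0056 0 0.0038 0 0 0 25;0.0112 0 0.0077 0 0 0 25;0.0165 0 0.012 0 0 0 25;0.0218 0 0.0162 0 0 0 25;0.0268 0 0.0208 0 0 0 25;0.0317 0 0.0255 0 0 0 25;0.0363 0 0.0305 0 0 0 25;0.0408 0 0.0356 0 0 0 25;0.045 0 0.041 0 0 0 25;0.0491 0 0.0464 0 0 0 25;0.0528 0 0.052 0 0 0 25;0.0564 0 0.0578 0 0 0 25",
)

```text
time_s: 18.63
ee_pos: [539.6, -147.9, 235.0]
ee_rot: [-180.0, 0.2, 177.5]
force: [-0.4, -5.8, 4.5]
gripper_width: 30.5
gripper_force: 35.0
```

Run:
```python
from h import *
s=env.state(); p=s["ee_pos"]; print(s["force"].round(1),s["gripper_width"],p,W(*p[:2]),s["ee_rot"])
```

```text
[-0.4 -5.8  4.5] 30.510825770546415 [ 539.6238222  -147.93145103  235.0003858 ] [-121.80802916 -116.55557772] [-179.98090688    0.21669546  177.45636421]
```

Call:
send_rows(
  targets="0.0033 -0.0005 0.006 0 0 0 25;0.0065 -0.001 0.012 0 0 0 25;0.0093 -0.001 0.018 0 0 0 25;0.0119 -0.001 0.0245 0 0 0 25;0.0142 -0.001 0.031 0 0 0 25;0.0164 -0.001 0.0373 0 0 0 25;0.0182 -0.001 0.044 0 0 0 25;0.0198 -0.001 0.0505 0 0 0 25;0.021 -0.001 0.057 0 0 0 25;0.0221 -0.001 0.0639 0 0 0 25;0.0221 -0.001 0.0639 0 0 0 25",
)

```text
time_s: 19.55
ee_pos: [516.8, -146.9, 170.4]
ee_rot: [179.9, 0.1, 177.5]
force: [-1.6, -3.0, 8.7]
gripper_width: 30.4
gripper_force: 35.0
```

Call:
send_rows(
  targets="0.0003 0 0.003 0 0 0 25;0.0006 0 0.006 0 0 0 25;0.0009 0 0.009 0 0 0 25;0.0011 0 0.011 0 0 0 25;0.0011 0 0.011 0 0 0 25",
)

```text
time_s: 19.97
ee_pos: [515.8, -146.8, 160.2]
ee_rot: [179.9, 0.1, 177.5]
force: [-3.6, -2.9, 9.8]
gripper_width: 30.2
gripper_force: 35.0
```

Run:
```python
from h import *
s=env.state(); p=s["ee_pos"]; print(s["force"].round(1),s["gripper_width"],p,W(*p[:2]),s["ee_rot"])
```

```text
[-3.6 -2.9  9.8] 30.230621683982992 [ 515.75869174 -146.83894765  160.22566952] [-145.69809963 -116.50509653] [1.79912940e+02 7.61410280e-02 1.77469616e+02]
```

Call:
send_rows(
  targets="0 0 0.001 0 0 0 25;0 0 0.002 0 0 0 25;0 0 0.003 0 0 0 25;0 0 0.004 0 0 0 25;0 0 0.004 0 0 0 25",
)

```text
time_s: 20.38
ee_pos: [515.5, -146.8, 156.7]
ee_rot: [179.9, 0.1, 177.5]
force: [-4.3, -3.6, 9.8]
gripper_width: 30.0
gripper_force: 35.0
```

Call:
send_rows(
  targets="0 0 0.001 0 0 0 25;0 0 0.002 0 0 0 25;0 0 0.002 0 0 0 25",
  grip_force=50,
)

```text
time_s: 20.63
ee_pos: [515.5, -146.8, 156.3]
ee_rot: [179.9, 0.1, 177.5]
force: [-6.6, -2.6, 18.9]
gripper_width: 30.0
gripper_force: 50.0
```

Run:
```python
from h import *
s=env.state(); p=s["ee_pos"]; print(s["force"].round(1),s["torque"].round(2),s["gripper_width"],s["gripper_force"],p,W(*p[:2]))
# knob top / bar in the top view
f=eyes.grab_frame("side"); g=f["image"].max(2)
f2=eyes.grab_frame("wrist"); h=f2["image"].max(2)
for n,ff,gg in (("side",f,g),("wrist",f2,h)):
  for q in (.85,.9,.95):
    r=[]
    for L in (60,100,140):
        k=[*P(24-L*np.cos(1.012-q),-115),165+L*np.sin(1.012-q)]; u,v=w2p(ff,k); r.append((round(u,1),round(v,1), gg[int(v)-6:int(v)+7,int(u)].tolist() if 6<v<376 and 0<u<511 else None))
    print(n,q,r)
```

```text
[-6.6 -2.6 18.9] [-0.31  0.83  0.01] 30.023166346142478 50.005003809928894 [ 515.53247376 -146.8267897   156.26029978] [-145.92463262 -116.50281764]
side 0.85 [(np.float64(256.3), np.float64(158.9), [192, 193, 191, 195, 192, 190, 176, 148, 119, 147, 182, 193, 192]), (np.float64(265.4), np.float64(160.9), [46, 44, 43, 46, 48, 48, 53, 52, 45, 81, 146, 187, 193]), (np.float64(274.6), np.float64(162.8), [42, 48, 47, 44, 49, 46, 49, 55, 47, 50, 80, 140, 182])]
side 0.9 [(np.float64(256.4), np.float64(159.6), [193, 191, 195, 192, 190, 176, 148, 119, 147, 182, 193, 192, 194]), (np.float64(265.5), np.float64(162.0), [44, 43, 46, 48, 48, 53, 52, 45, 81, 146, 187, 193, 189]), (np.float64(274.8), np.float64(164.4), [47, 44, 49, 46, 49, 55, 47, 50, 80, 140, 182, 192, 185])]
side 0.95 [(np.float64(256.5), np.float64(160.3), [191, 195, 192, 190, 176, 148, 119, 147, 182, 193, 192, 194, 191]), (np.float64(265.6), np.float64(163.1), [46, 48, 48, 53, 52, 45, 81, 146, 187, 193, 189, 177, 157]), (np.float64(274.9), np.float64(166.0), [49, 46, 49, 55, 47, 50, 80, 140, 182, 192, 185, 156, 112])]
wrist 0.85 [(np.float64(259.6), np.float64(412.3), None), (np.float64(259.5), np.float64(371.7), [7, 12, 15, 18, 16, 18, 11, 17, 0, 13, 16, 16, 10]), (np.float64(259.4), np.float64(322.6), [114, 115, 117, 117, 115, 116, 118, 119, 117, 117, 117, 116, 117])]
wrist 0.9 [(np.float64(259.6), np.float64(407.5), None), (np.float64(259.5), np.float64(364.0), [8, 9, 9, 12, 12, 9, 14, 3, 7, 12, 15, 18, 16]), (np.float64(259.4), np.float64(312.6), [107, 117, 120, 116, 116, 118, 119, 117, 115, 113, 114, 115, 117])]
wrist 0.95 [(np.float64(259.6), np.float64(402.9), None), (np.float64(259.5), np.float64(356.9), [18, 13, 16, 13, 11, 18, 11, 8, 9, 9, 12, 12, 9]), (np.float64(259.4), np.float64(303.9), [70, 67, 56, 41, 33, 70, 101, 99, 95, 107, 117, 120, 116])]
```

Call:
send_rows(
  targets="0 0 0 0 0 0 25;0 0 0 0 0 0 25;0 0 0 0 0 0 25;0 0 0 0 0 0 25;0 0 0 0 0 0 25;0 0 0 0 0 0 25;0 0 0 0 0 0 25;0 0 0 0 0 0 25",
)

```text
time_s: 21.4
ee_pos: [515.5, -146.8, 156.3]
ee_rot: [179.9, 0.1, 177.5]
force: [-8.1, -2.1, 19.4]
gripper_width: 29.9
gripper_force: 50.0
```

The lever is steady at its stop, the slide is home and the grip is holding, so I'm handing the job in.

```bash
python3 -c "
from workcell import env
print(env.job_done())"
```

```text
the job is handed in; nothing more can be done
None
```

I handed the job in at about 21 s: the phone lies glass up in the mould, the slide is fully home, and the arm is still holding the lever at its stop with about 19 N up on the tool; I broke the viewing limit once (11 pictures, not 10), and the hand-in gave no verdict.

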